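# Load the spring jig with one plate from the stack

### The arm

A 7-joint arm with a two-finger parallel gripper is mounted at the origin on the work surface. World frame = base frame: x ahead of the robot, y to its left, z up, the work surface at z = 0. Lengths are in m, angles in rad, forces in N, time in s.
With the tool pointing down it reaches from about 0.35 to 0.9 m from the base axis. Payload 8.1 kg.
Tool frame: the origin (TCP) lies at the very end of the fingers, on their centre line; the grasp point (between the pads) lies 19 mm behind it; z points along the fingers, y is the line along which they close (so a half turn about z gives the same grasp; the last joint's range is limited). The gripper opens to 92 mm and grips with 3 to 60 N. Pads are 19 mm wide; open, the fingers measure 130 mm over their backs; the gripper's body (75 mm by 190 mm) begins 47 mm behind the grasp point.
Start: joints at [1.243, 0.434, 0.025, 1.573, -0.012, 1.134, -0.075], TCP at [0.139, -0.609, 0.192] pointing down, gripper open.
Joint ranges: [-2.62, 2.62], [-0.44, 2.09], [-1.27, 1.32], [0.08, 2.57], [-1.32, 4.46], [0.12, 2], [-2.74, 2.74]. Speed limits (rad/s): [2.22, 2.22, 3.01, 3.01, 3.14, 3.14, 3.14].

### API

Orientations are given as a rotation vector (axis times angle).
In Python, from plant import env, imaging gives the robot as it stands. The module is installed in compiled form; this text tells all that it offers.
- The arm moves only by the tool arm_command, never from a script. Its argument "motion" is text: rows parted by semicolons, each of 5 numbers parted by spaces: the opening, from 0 (shut) to 1 (fully open), then the shift along the tool's x, y, z normalised to -1 to 1, where 1 is 0.075 m, then the turn about the tool's z normalised to -1 to 1, where 1 is 0.5 rad. A call has 1 to 12 rows; each row shifts and turns the commanded pose from where the row before left it, along the tool's axes as they then stand; what a row does not reach is not made up. A row lasts 1/10 s, in which the tool goes at most 50 mm and 8.59 degrees, less where a joint would pass 70% of its speed; a pose out of reach is approached as far as the arm can. A call with a number of a shift or a turn outside -1 to 1 is refused whole. A call with a gripper value outside its range is refused whole. The fingers move at their own pace and stop on an object; "grip_force" is the grip in N (left out, the last holds). Time passes only in rows, so rows that do not move let the fingers close. It gives the time, the measured TCP pose, the force, the opening and the grip force at its end, in the units of the state.
- env.observe(): the state, without advancing time (a new reading comes with each control period).
- imaging.read_camera(name): name is "side" or "top"; returns a dict with "frame" (420x560x3 uint8, red, green, blue), "fx", "fy", "cx", "cy" (pixels), "eye" and "rotation" of the camera in the world. Camera axes: x right, y up, looking along -z (the intrinsics and any distortion apply to the point x, -y, -z); pixel columns grow to the right and rows downward; lengths in m; the calibration is good to about 2 mm. A picture is of the moment at which its call begins. There is no depth.
- env.job_done(): hands the job in; it is judged then, once.
The state is a dict: "time_s": time; "q": joint angles; "qd": joint speeds; "effort": joint torques, N m; "eef_pos": TCP position; "ee_rot": TCP orientation; "ft_force": force on the tool from outside, world axes, zero at the start; "wrist_torque": the same for the moment, N m; "gripper_width": finger opening in m; "gripper_force": force on a finger pad.
Only numpy, scipy, OpenCV 4.12 (cv2) and the standard library are available. Lean on these libraries where they do the work, as an engineer would, in place of code of your own. Each camera call takes 0.05 s, during which the arm holds its last target. There are 200 camera calls.

### The job

Take the top plate, and only that one, off the stack and load it into the empty drilling jig: nose under the keeper bar, pressed against the sprung stop, then the tail laid down inside the tail ledge, so that the plate lies flat on the rail, held by the spring between stop and ledge. Let go of it, and leave the rest of the stack, the already loaded jig and everything else on the bench where they are.

Things in the scene. Friction and masses are not known exactly. Their poses are not given: they have to be found in the camera images.
- plate_1: The plate to be loaded, the top one of a stack of four identical dark stamped steel plates with a key pattern. 120 x 56 x 10 mm, 0.3 kg: body 94 x 56 mm and, at the -x end, a centred tongue 26 mm long, 30 mm wide (the nose). Origin: middle of the 120 mm length, on the underside; x from nose (-60 mm) to tail (+60 mm), y across, z up.
- plate_1_nose (a point): Middle of the end face of the top plate's nose, at half thickness.
- plate_2: The second plate of the stack, lying directly under the top one, a little askew. 120 x 56 x 10 mm, 0.3 kg: body 94 x 56 mm and, at the -x end, a centred tongue 26 mm long, 30 mm wide (the nose). Origin: middle of the 120 mm length, on the underside; x from nose (-60 mm) to tail (+60 mm), y across, z up.
- pallet: The wooden board 150 x 80 x 12 mm under the stack; origin under its centre, x along its length. The four plates lie on it, 10 mm each, nose roughly to its -x.
- jig_empty: The empty drilling jig, grey base with bright aluminium blocks, fixed to the bench. Base 176 x 100 x 8 mm (x from -98 to +78 mm); origin on the bench under the middle of the plate's place; z up. The plate lies lengthwise on a rail 34 mm wide, top at z = 20 mm; beside the rail is only the base, so fingers have room. Keeper and sprung stop at the -x end, tail ledge at the +x end.
- jig_empty_seat (a point): Point on top of the empty jig's rail (20 mm above the bench) where the origin of a properly loaded plate lies; axes as the jig's: the nose points to -x, under the keeper.
- jig_empty_keeper (a point): Middle of the underside of the keeper bar, 16 mm above the rail's top. The bar, 18 mm long in the jig's x (x from -64 to -46 mm) and 8 mm thick, bridges a tunnel for the nose between two posts 36 mm apart. Behind it a spring housing, x from -96 to -80 mm, up to z = 42 mm.
- jig_empty_ledge (a point): Middle of the top edge of the tail ledge's face (the face looks to -x, at the jig's x = +60 mm), 7 mm above the rail's top. Cheeks 62 mm apart (x from 52 to 72 mm, 6 mm above the rail) flank the tail.
- jig_empty_stop (a joint): Travel of the sprung stop in the empty jig (m): 0 with its face out at x = -55 mm (under the keeper), up to 0.009 pushed in towards -x. Pushing takes 5 N at 0, 8.6 N at 0.009. A loaded plate holds it at 0.005.
- jig_loaded: The other jig, the same in every size, already loaded with a plate. Axes as those of the empty jig.
- plate_loaded: The plate already in the other jig. 120 x 56 x 10 mm, 0.3 kg: body 94 x 56 mm and, at the -x end, a centred tongue 26 mm long, 30 mm wide (the nose). Origin: middle of the 120 mm length, on the underside; x from nose (-60 mm) to tail (+60 mm), y across, z up.
- ball_finial: Bystander: ball finial 42 mm across, 50 mm high, standing; origin under its foot.
- collar: Bystander: steel collar, 42 mm across, 26 mm high; origin under its centre.
- hammer: Bystander: hammer lying on the bench to the left.
- rosette: Bystander: stamped rosette, 80 mm across, 20 mm high.
- wrench: Bystander: wrench lying on the bench beyond the jigs.
- square_finial: Bystander: square stepped finial about 100 mm long, 30 mm wide, lying beyond the jigs.
- paint_can: Bystander: can, 70 mm across, 90 mm high, standing to the right.
Not all that is in view belongs to the job. What is shaped like the jig_empty but purple or turquoise is not meant. What is shaped like the plate_1 but green or red is not meant.

How it is judged:
By the outcome, as a careful person would: the job done as asked, in the order asked, and still so for the second after the job is handed in, with the robot touching nothing.
It also fails if it takes over 56 s, if anything falls off the work surface, if the arm or the gripper's body presses on something with over 40 N, if the wrist force passes 120 N, or if a joint passes its speed limit or range.

## Working session

There is one attempt and no reset: what is moved stays moved. The work goes in short steps, Python scripts to look and compute and a tool call to move; the robot and the scene stay as the last step left them, time stands still between calls to the robot, and variables do not carry over. Pictures are saved under pics/ and viewed, at most 10 in all, crops included, and the job is handed in when it is done.

Besides the shell and the picture viewer there is one more tool, called after ">>>" as name(argument=value, ...), one argument or row to a line, values as JSON. arm_command: Moves the arm, as the interface text tells. Its arguments: {"type":"object","properties":{"motion":{"type":"string"},"grip_force":{"type":"number"}},"required":["motion"]}

```bash
mkdir -p pics
python3 - <<'E'
from plant import env, imaging
import cv2,numpy as np
for n in("top","side"):
    c=imaging.read_camera(n); cv2.imwrite(f"pics/{n}0.png",cv2.cvtColor(c["frame"],cv2.COLOR_RGB2BGR))
    print(n,{k:(np.round(v,4).tolist()) for k,v in c.items() if k!="frame"})
s=env.observe(); print({k:np.round(v,4).tolist() for k,v in s.items()})
E
```

```text
top {'fx': 512.4278, 'fy': 512.4278, 'cx': 285.2603, 'cy': 207.3552, 'eye': [0.319, -0.01, 1.4459], 'rotation': [0.1471, -0.1459, -1.5823]}
side {'fx': 382.798, 'fy': 382.798, 'cx': 288.1499, 'cy': 207.9101, 'eye': [0.3872, 0.843, 0.7387], 'rotation': [0.1421, -1.2875, -2.65]}
{'time_s': 0.1, 'q': [1.2434, 0.4352, 0.0249, 1.574, -0.0116, 1.134, -0.0751], 'qd': [0.0009, 0.0008, 0.0007, -0.0034, 0.0013, 0.001, -0.0004], 'effort': [0.0031, -66.9126, 0.9877, -31.5149, -0.0606, 0.0374, 0.0001], 'eef_pos': [0.1392, -0.6088, 0.1912], 'ee_rot': [-3.1204, -0.3522, 0.0004], 'ft_force': [0.4862, 0.5349, -0.5352], 'wrist_torque': [0.0127, 0.0107, 0.0092], 'gripper_force': 0.0, 'gripper_width': 0.0916}
```

View pics/top0.png

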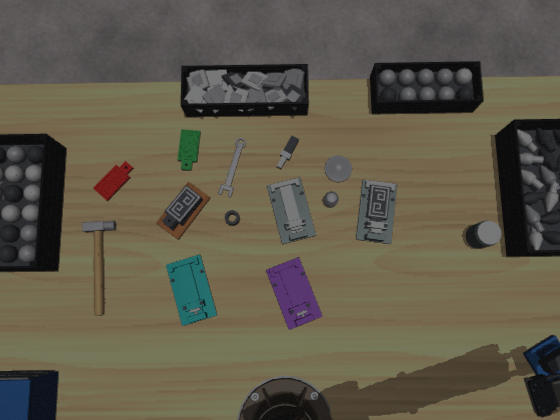

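View pics/side0.png

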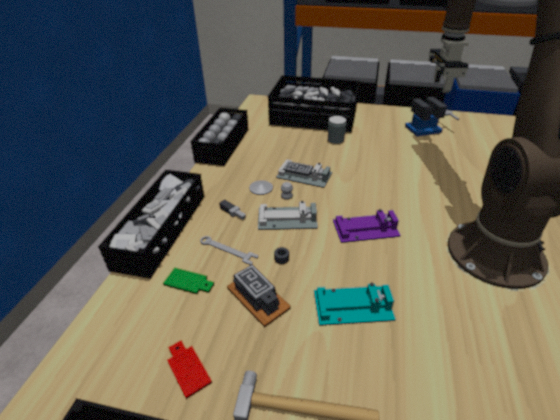

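The top view shows the stack at about (183,210), the empty jig at (291,210) and the loaded jig at (377,210). In the side view they are at (257,290), (288,215) and (304,173). I'll enlarge the stack and the empty jig in both views.

Run:
```python
import cv2,numpy as np
t=cv2.imread("pics/top0.png");s=cv2.imread("pics/side0.png")
def g(i,x,y,w,h,k): return cv2.resize(cv2.convertScaleAbs(i[y:y+h,x:x+w],alpha=1.5,beta=10),None,fx=k,fy=k,interpolation=cv2.INTER_CUBIC)
# top: stack 150..220,175..245 ; jig 260..330,172..252
a=g(t,150,172,76,76,5);b=g(t,258,172,76,76,5)
cv2.imwrite("pics/c1.png",np.hstack([a,b]))
a=g(s,222,255,76,76,5);b=g(s,250,190,76,76,5)
cv2.imwrite("pics/c2.png",np.hstack([a,b]))
```

```text
(no output)
```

View pics/c1.png

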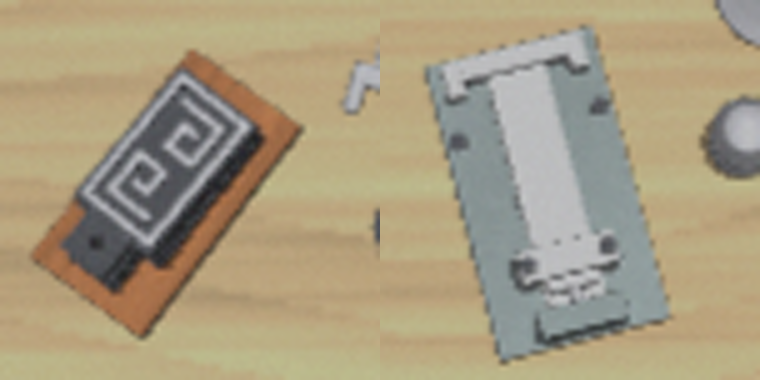

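View pics/c2.png

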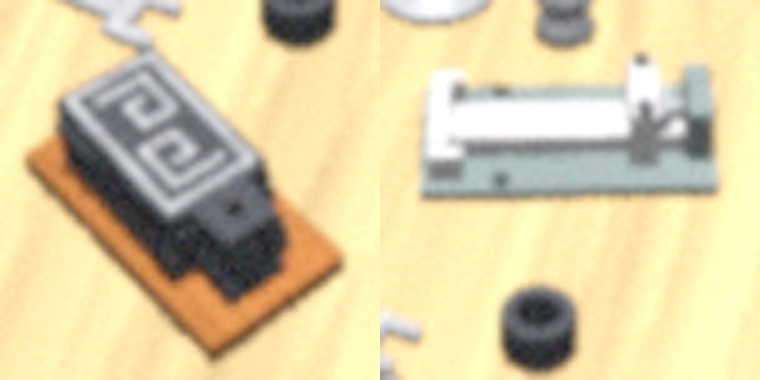

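The crops show the key-pattern frame of the top plate. In the top view its corners are near (186,186), (202,197), (180,221) and (166,210), and the tongue points lower-left to about (168,222). In the side view the tongue points lower-right. The empty jig's keeper is at its lower end, about (371/5 → 291,225), and its ledge is at the upper end. The gripper always points straight down, so I plan to tilt the plate by resting its tail on the ledge and letting it pivot in the pads.

```bash
cat > h.py <<'E'
from plant import env, imaging
import cv2,numpy as np
from scipy.spatial.transform import Rotation as R
K=4
def crop(c,x,y,w,h): return cv2.resize(c["frame"][y:y+h,x:x+w],None,fx=K,fy=K,interpolation=cv2.INTER_CUBIC)
def full(p,x,y): return (np.asarray(p,float)+.5)/K-.5+[x,y]
def quad(mask,n=4,one=True):
    mask=mask.astype(np.uint8)*255
    cs=cv2.findContours(mask,cv2.RETR_EXTERNAL,cv2.CHAIN_APPROX_NONE)[0]
    c=max(cs,key=cv2.contourArea)
    return cv2.approxPolyN(cv2.convexHull(c),n).reshape(-1,2), cv2.contourArea(c)/K/K
def rays(c,p):
    p=np.atleast_2d(p); d=np.c_[(p[:,0]-c["cx"])/c["fx"],-(p[:,1]-c["cy"])/c["fy"],-np.ones(len(p))]
    return d@R.from_rotvec(c["rotation"]).as_matrix().T
def plane(c,p,z):
    d=rays(c,p); e=np.array(c["eye"]); return e+d*((z-e[2])/d[:,2])[:,None]
def proj(c,P):
    q=(np.atleast_2d(P)-c["eye"])@R.from_rotvec(c["rotation"]).as_matrix()
    return np.c_[c["cx"]+c["fx"]*q[:,0]/-q[:,2],c["cy"]-c["fy"]*q[:,1]/-q[:,2]]
def tri(c1,p1,c2,p2):
    out=[]
    for a,b in zip(rays(c1,p1),rays(c2,p2)):
        e1,e2=np.array(c1["eye"]),np.array(c2["eye"])
        s=np.linalg.lstsq(np.c_[a,-b],e2-e1,rcond=None)[0]
        A,B=e1+s[0]*a,e2+s[1]*b; out.append([*(A+B)/2,np.linalg.norm(A-B)])
    return np.array(out)
E
cat > m.py <<'E'
from h import *
np.set_printoptions(precision=4,suppress=True)
T=imaging.read_camera("top");S=imaging.read_camera("side")
def feat(c,box,f,n=4):
    im=crop(c,*box); hsv=cv2.cvtColor(im,cv2.COLOR_RGB2HSV).astype(int); m=f(hsv)
    q,a=quad(m,n); return full(q,*box[:2]),a,m
tb,sb=(150,172,76,76),(222,255,76,76); tj,sj=(258,172,76,76),(250,190,76,76)
white=lambda lo:(lambda h:(h[...,2]>lo)&(h[...,1]<60))
def order(q,z,c):  # by world position, sorted by x
    P=plane(c,q,z); i=np.argsort(np.arctan2(*(P-P.mean(0))[:,:2].T[::-1])); return q[i],P[i]
vis=[]
for nm,bT,bS,fT,fS,z in (("pattern",tb,sb,white(95),white(135),.052),
      ("base",tj,sj,lambda h:(h[...,1]<70)|((h[...,0]>70)&(h[...,0]<110)),lambda h:((h[...,1]<50)|((h[...,0]>70)&(h[...,0]<110))),.008)):
    qt,a,m1=feat(T,bT,fT);qs,b,m2=feat(S,bS,fS);vis+=[m1,m2]
    qt,P=order(qt,z,T);qs,Q=order(qs,z,S)
    print(nm,a,b);print(np.c_[P[:,:2],Q[:,:2]]);print(tri(T,qt,S,qs)); print("edges",np.linalg.norm(P-np.roll(P,-1,0),axis=1))
cv2.imwrite("pics/mask.png",np.vstack([np.hstack(vis[:2]),np.hstack(vis[2:])]).astype(np.uint8)*255)
E
python3 m.py
```

```text
pattern 529.4375 47.1875
[[0.6152 0.2264 0.628  0.1953]
 [0.6472 0.2653 0.6563 0.2014]
 [0.5793 0.32   0.6419 0.2195]
 [0.5485 0.2812 0.6141 0.2222]]
[[0.6136 0.2223 0.0802 0.0086]
 [0.634  0.2541 0.1085 0.0002]
 [0.5848 0.303  0.143  0.0447]
 [0.5668 0.2744 0.109  0.0551]]
edges [0.0503 0.0872 0.0495 0.0863]
base 2184.9375 1331.0
[[ 0.5085 -0.0985  0.5104 -0.1225]
 [ 0.6816 -0.0556  0.683  -0.0668]
 [ 0.643   0.1077  0.6532  0.0515]
 [ 0.4839 -0.0006  0.4844  0.0085]]
[[ 0.5066 -0.0973  0.027   0.0012]
 [ 0.6793 -0.0553  0.0173  0.0001]
 [ 0.6339  0.104   0.0562  0.0034]
 [ 0.4851 -0.0005  0.0001  0.0006]]
edges [0.1784 0.1678 0.1924 0.1009]
```

View pics/mask.png

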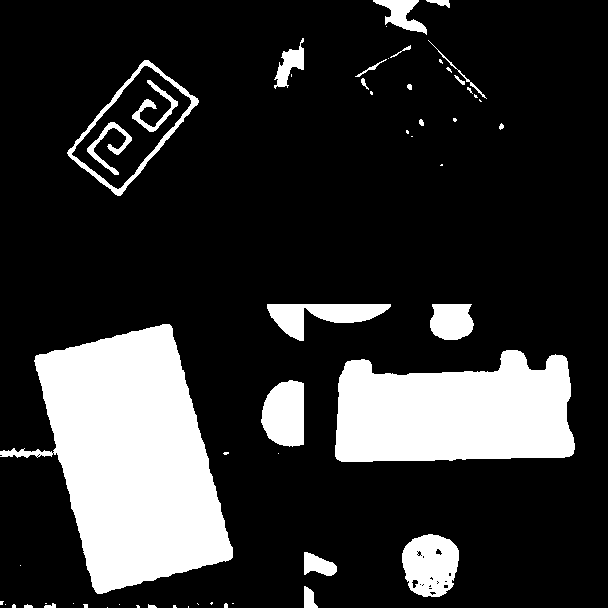

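```bash
cat > m2.py <<'E'
from h import *
np.set_printoptions(precision=4,suppress=True)
T=imaging.read_camera("top");S=imaging.read_camera("side")
hsv=lambda c,b:cv2.cvtColor(crop(c,*b),cv2.COLOR_RGB2HSV).astype(int)
tb,sb=(150,172,76,76),(230,262,50,45); tj=(258,172,76,76)
def order(q,z,c):
    P=plane(c,q,z); i=np.argsort(np.arctan2(*(P-P.mean(0))[:,:2].T[::-1])); return q[i],P[i]
h=hsv(T,tb);q,_=quad((h[...,2]>95)&(h[...,1]<60));qt,P=order(full(q,*tb[:2]),.052,T)
h=hsv(S,sb)
for lo in(90,100,110):
    q,a=quad((h[...,2]>lo)&(h[...,1]<75)); qs,Q=order(full(q,*sb[:2]),.052,S); print(lo,a); t=tri(T,qt,S,qs); print(t,t.mean(0))
z=.052
c=P.mean(0)[:2]; e=P-np.roll(P,-1,0); l=e[np.argmax(np.linalg.norm(e,axis=1))][:2]
u=l/np.linalg.norm(l); u=u if u[0]<0 else -u  # nose direction: -x,+y
print("body centre@52",c,"nose yaw",np.degrees(np.arctan2(u[1],u[0])))
h=hsv(T,tj);m=((h[...,1]<70)|((h[...,0]>70)&(h[...,0]<110))).astype(np.uint8)
m=cv2.morphologyEx(m,cv2.MORPH_OPEN,np.ones((25,25)))
k=max(cv2.findContours(m,0,1)[0],key=cv2.contourArea)
q=full(cv2.boxPoints(cv2.minAreaRect(k)),*tj[:2]); q,P=order(q,.008,T); print(P)
e=np.roll(P,-1,0)-P; L=np.linalg.norm(e,axis=1); print("base",L)
l=e[np.argmax(L)][:2]; x=l/np.linalg.norm(l); x=x if x[0]>0 else -x
o=P.mean(0)[:2]+.010*x; print("jig origin",o,"yaw +x",np.degrees(np.arctan2(x[1],x[0])))
y=np.array([-x[1],x[0]])
# rail: side-view bright run across the middle of the rail
g=S["frame"].min(2)
for X in(-.02,0.,.02):
    r=proj(S,[[*(o+X*x+w*y),.02] for w in np.linspace(-.045,.045,181)])
    v=cv2.remap(g,r[:,0].astype(np.float32)[None],r[:,1].astype(np.float32)[None],cv2.INTER_LINEAR)[0]
    i=np.where(v>205)[0]; w=np.linspace(-.045,.045,181)[i[[0,-1]]]; print(X,v[::20],w)
E
python3 m2.py
```

```text
90 721.96875
[[0.6181 0.2236 0.0755 0.0143]
 [0.6488 0.2665 0.0466 0.002 ]
 [0.5794 0.3207 0.0483 0.0025]
 [0.5449 0.2813 0.0498 0.0079]] [0.5978 0.273  0.055  0.0067]
100 706.8125
[[0.6181 0.2236 0.0755 0.0143]
 [0.6483 0.2662 0.0482 0.0017]
 [0.5793 0.3204 0.0496 0.0023]
 [0.5452 0.2812 0.0504 0.0072]] [0.5977 0.2729 0.0559 0.0064]
110 691.25
[[0.6181 0.2236 0.0755 0.0143]
 [0.6474 0.2658 0.0498 0.0008]
 [0.5793 0.3204 0.0496 0.0023]
 [0.5459 0.281  0.0521 0.0051]] [0.5977 0.2727 0.0568 0.0056]
body centre@52 [0.5977 0.2732] nose yaw 140.85845753874756
[[ 0.5084 -0.0978  0.008 ]
 [ 0.6833 -0.0565  0.008 ]
 [ 0.6569  0.0464  0.008 ]
 [ 0.4832  0.003   0.008 ]]
base [0.1797 0.1062 0.1791 0.1039]
jig origin [ 0.5927 -0.0239] yaw +x 13.286071975044697Traceback (most recent call last):
  File "m2.py", line 29, in <module>
    i=np.where(v>205)[0]; w=np.linspace(-.045,.045,181)[i[[0,-1]]]; print(X,v[::20],w)
                                                        ~^^^^^^^^
IndexError: index 0 is out of bounds for axis 0 with size 0
```

```bash
cat > go.py <<'E'
from h import *
import sys
# go.py x y z yawY(deg of tool y): remaining shift in tool units (at present yaw) and turn
def go(x,y,z,yaw):
    s=env.observe(); M=R.from_rotvec(s["ee_rot"]).as_matrix(); cur=np.degrees(np.arctan2(M[1,1],M[0,1]))
    d=(yaw-cur+90)%180-90
    sh=M.T@(np.array([x,y,z])-s["eef_pos"])
    print("t %.1f"%s["time_s"],"pos",np.round(s["eef_pos"],4),"yawY %.2f"%cur,"q",np.round(s["q"],2))
    print("world turn deg %.2f -> tool turn units %.3f ; mm shift tool"%(d,-np.radians(d)/.5),np.round(sh*1e3,1),"units",np.round(sh/.075,3))
if __name__=="__main__": go(*map(float,sys.argv[1:5]))
E
python3 go.py .5977 .2732 .14 50.9
```

```text
t 0.3 pos [ 0.1392 -0.6091  0.1917] yawY -77.12 q [ 1.24  0.43  0.03  1.57 -0.01  1.13 -0.08]
world turn deg -51.98 -> tool turn units 1.814 ; mm shift tool [ 643.6 -758.    52. ] units [  8.581 -10.106   0.693]
```

>>> arm_command(
  motion="1 0 0 0 -0.28; 1 0 0 0 -0.28; 1 0 0 0 -0.28; 1 0 0 0 -0.28; 1 0 0 0 -0.28; 1 0 0 0 -0.28; 1 0 0 0 -0.28; 1 0 0 0 -0.28; 1 0 0 0 -0.28; 1 0 0 0 -0.28; 1 0 0 0 -0.28; 1 0 0 0 -0.28",
)

```text
time_s: 1.5
eef_pos: [0.1392, -0.6093, 0.1919]
ee_rot: [-1.814, -2.565, -0.0]
ft_force: [0.2, -0.7, 0.3]
gripper_width: 0.0918
gripper_force: 0.0
```

>>> arm_command(
  motion="1 0 0 0 -0.28; 1 0 0 0 -0.28; 1 0 0 0 -0.28; 1 0 0 0 -0.268; 1 0 0 0 0",
)

```text
time_s: 2.0
eef_pos: [0.139, -0.6093, 0.1918]
ee_rot: [-1.049, -2.961, -0.0]
ft_force: [0.5, 0.7, 0.3]
gripper_width: 0.0914
gripper_force: 0.0
```

```bash
python3 go.py .5977 .2732 .14 50.9
```

```text
t 2.0 pos [ 0.139  -0.6093  0.1918] yawY 50.98 q [ 1.58  0.48 -0.47  1.54  0.23  1.17  1.95]
world turn deg -0.08 -> tool turn units 0.003 ; mm shift tool [199.3 974.4  52. ] units [ 2.657 12.992  0.694]
```

>>> arm_command(
  motion="1 0.12 0.59 0 0; 1 0.12 0.59 0 0; 1 0.12 0.59 0 0; 1 0.12 0.59 0 0; 1 0.12 0.59 0 0; 1 0.12 0.59 0 0; 1 0.12 0.59 0 0; 1 0.12 0.59 0 0; 1 0.12 0.59 0 0; 1 0.12 0.59 0 0; 1 0.12 0.59 0 0; 1 0 0 0 0",
)

```text
time_s: 3.2
eef_pos: [0.3724, -0.1638, 0.1927]
ee_rot: [1.045, 2.96, 0.003]
ft_force: [-1.4, -1.4, 0.2]
gripper_width: 0.0917
gripper_force: 0.0
```

```bash
python3 go.py .5977 .2732 .14 50.9
```

```text
t 3.2 pos [ 0.3724 -0.1638  0.1927] yawY 51.10 q [ 1.01  0.15 -0.79  2.02  0.13  1.02  1.05]
world turn deg -0.20 -> tool turn units 0.007 ; mm shift tool [ 99.2 481.5  53.7] units [1.322 6.42  0.716]
```

>>> arm_command(
  motion="1 0.12 0.59 0 0; 1 0.12 0.59 0 0; 1 0.12 0.59 0 0; 1 0.12 0.59 0 0; 1 0.12 0.59 0 0; 1 0.12 0.59 0 0; 1 0.12 0.59 0 0; 1 0.12 0.59 0 0; 1 0.12 0.59 0.2 0; 1 0.12 0.59 0.25 0; 1 0.12 0.52 0.25 0; 1 0 0 0 0",
)

```text
time_s: 4.4
eef_pos: [0.5956, 0.2715, 0.1358]
ee_rot: [-1.049, -2.957, 0.0]
ft_force: [-0.9, -0.6, 0.0]
gripper_width: 0.0916
gripper_force: 0.0
```

```bash
python3 go.py .5977 .2732 .0445 50.9
```

```text
t 4.4 pos [0.5956 0.2715 0.1358] yawY 50.94 q [-0.04  0.65 -0.77  1.51  0.47  1.17 -0.  ]
world turn deg -0.04 -> tool turn units 0.001 ; mm shift tool [-1.   2.7 91.3] units [-0.013  0.037  1.218]
```

>>> arm_command(
  motion="1 -0.013 0.037 0.3 0; 1 0 0 0.3 0; 1 0 0 0.3 0; 1 0 0 0.2 0; 1 0 0 0.09 0; 1 0 0 0.03 0; 1 0 0 0 0; 1 0 0 0 0",
  grip_force=10,
)

```text
time_s: 5.2
eef_pos: [0.5998, 0.2687, 0.049]
ee_rot: [1.052, 2.959, 0.002]
ft_force: [0.7, 0.4, 0.3]
gripper_width: 0.0918
gripper_force: 0.0
```

```bash
python3 go.py .5977 .2732 .0440 50.9
python3 - <<'E'
from h import *
a=crop(imaging.read_camera("top"),145,165,90,90);b=crop(imaging.read_camera("side"),215,240,90,90)
cv2.imwrite("pics/g.png",cv2.cvtColor(cv2.convertScaleAbs(np.hstack([a,b]),alpha=1.6),4))
E
```

```text
t 5.2 pos [0.5998 0.2687 0.049 ] yawY 50.85 q [-0.06  0.74 -0.73  1.6   0.55  1.02 -0.06]
world turn deg 0.05 -> tool turn units -0.002 ; mm shift tool [4.4 2.2 5. ] units [0.059 0.029 0.066]
```

View pics/g.png

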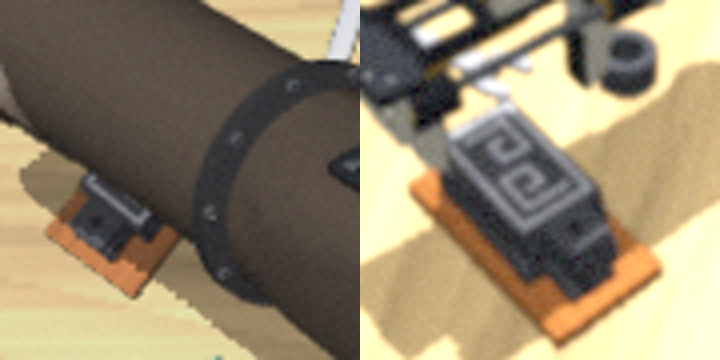

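The side crop shows the left fingertip near (440,165) and the right one near (585,80). Relative to the pattern centre at (523,165) they look shifted towards the tail. I'll let the arm settle and project the expected fingertips into the image before closing.

>>> arm_command(
  motion="1 0 0 0 0; 1 0 0 0 0; 1 0 0 0 0",
)

```text
time_s: 5.6
eef_pos: [0.5993, 0.2683, 0.0481]
ee_rot: [1.052, 2.96, 0.0]
ft_force: [0.0, 0.4, -0.4]
gripper_width: 0.0917
gripper_force: 0.0
```

```bash
python3 go.py .5977 .2732 .0440 50.9
python3 - <<'E'
from h import *
s=env.observe();M=R.from_rotvec(s["ee_rot"]).as_matrix();p=np.array(s["eef_pos"])
c=imaging.read_camera("side");o=(205,230)
im=cv2.resize(c["frame"][230:330,205:335],None,fx=6,fy=6,interpolation=cv2.INTER_CUBIC)
im=cv2.cvtColor(cv2.convertScaleAbs(im,alpha=1.6),4)
def dot(P,col):
    q=(proj(c,P)-o+.5)*6
    for a in q: cv2.circle(im,tuple(int(v) for v in a),3,col,-1)
    print(q.round())
dot([p],(0,0,255)); dot([p+M[:,1]*.046*k for k in(-1,1)],(0,255,0)); dot([p+M[:,1]*.046*k-M[:,2]*.04 for k in(-1,1)],(255,0,0))
cv2.imwrite("pics/g2.png",im)
E
```

```text
t 5.6 pos [0.5993 0.2683 0.0481] yawY 50.87 q [-0.06  0.74 -0.72  1.6   0.55  1.02 -0.06]
world turn deg 0.03 -> tool turn units -0.001 ; mm shift tool [4.3 2.8 4.1] units [0.057 0.037 0.054]
[[291. 298.]]
[[385. 244.]
 [192. 356.]]
[[382. 174.]
 [182. 285.]]
```

View pics/g2.png

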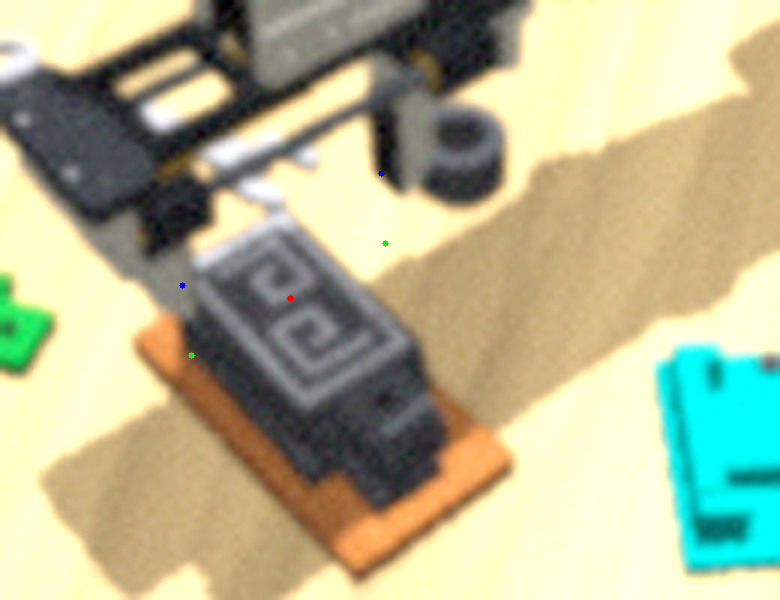

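The left finger ends near (185,312) and the right one near (402,190). The projected tips, shown as green dots, are at (192,356) and (385,244). The real tips therefore look about 25 mm higher or further away than reported, so I'll check this against the first side picture numerically before going deeper.

Run:
```python
from h import *
c=imaging.read_camera("side");t=imaging.read_camera("top")
print(proj(c,[[.1392,-.6088,.1912],[.1392,-.6088,.2562]]),proj(t,[[.1392,-.6088,.1912]]))
s=env.observe();p=np.array(s["eef_pos"]);M=R.from_rotvec(s["ee_rot"]).as_matrix()
# seen tips in g2 coords -> where on plane z / what z or shift fits
q=(np.array([[402,190],[185,312]])/6)-.5+[205,230]
for z in(.048,.06,.075): print(z,plane(c,q,z)[:,:2].round(3).tolist())
print("expected",(p+M[:,1]*.052).round(3),(p-M[:,1]*.052).round(3))
f=cv2.imread("pics/side0.png")[20:110,410:500]; cv2.imwrite("pics/s0c.png",cv2.resize(f,None,fx=6,fy=6,interpolation=cv2.INTER_CUBIC))
```

```text
[[438.14385758  95.52523466]
 [442.49259018  77.96308548]] [[543.34460301 377.72443044]]
0.048 [[0.571, 0.202], [0.638, 0.284]]
0.06 [[0.568, 0.213], [0.633, 0.293]]
0.075 [[0.564, 0.227], [0.628, 0.306]]
expected [0.632 0.309 0.048] [0.566 0.228 0.048]
```

View pics/s0c.png

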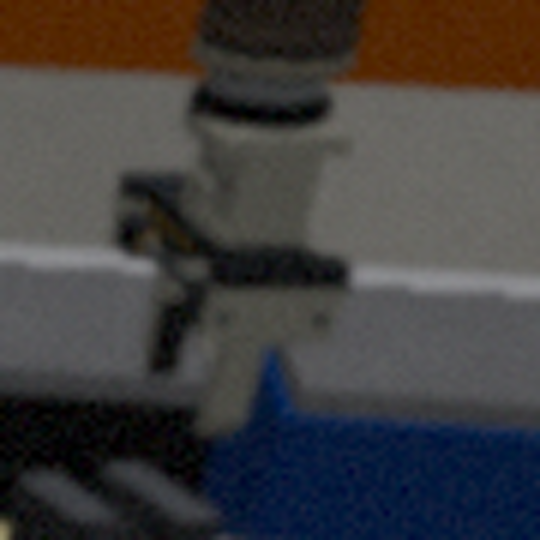

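The tip offset is the same in both places: the visible fingers end about 27 mm above the reported TCP. A gentle closing test at this height will show which is right, since the plate stops the fingers at 56 mm only if the tips really are below its top.

>>> arm_command(
  motion="1 0.057 0.037 0 0; 1 0 0 0 0; 1 0 0 0 0; 0.66 0 0 0 0; 0.66 0 0 0 0; 0.66 0 0 0 0; 0.66 0 0 0 0; 0.56 0 0 0 0; 0.56 0 0 0 0; 0.56 0 0 0 0",
  grip_force=4,
)

```text
time_s: 6.75
eef_pos: [0.5976, 0.2732, 0.0479]
ee_rot: [1.052, 2.96, -0.0]
ft_force: [-0.3, 0.1, 0.9]
gripper_width: 0.0513
gripper_force: 0.0
```

```bash
python3 go.py .5977 .2732 .0440 50.9
```

```text
t 6.8 pos [0.5976 0.2732 0.0479] yawY 50.88 q [-0.06  0.74 -0.72  1.59  0.55  1.02 -0.07]
world turn deg 0.02 -> tool turn units -0.001 ; mm shift tool [-0.   0.1  3.9] units [-0.001  0.001  0.052]
```

The fingers closed to 51 mm without touching, so the tips are above the plate and the camera was right. I'll feel for the plate's top with the fingers at this width.

>>> arm_command(
  motion="0.56 0 0 0.1 0; 0.56 0 0 0.1 0; 0.56 0 0 0 0; 0.56 0 0 0 0",
)

```text
time_s: 7.15
eef_pos: [0.5973, 0.273, 0.0324]
ee_rot: [-1.052, -2.96, 0.001]
ft_force: [0.2, -0.3, -0.7]
gripper_width: 0.0514
gripper_force: 0.0
```

>>> arm_command(
  motion="0.56 0 0 0.02 0; 0.56 0 0 0 0; 0.56 0 0 0.02 0; 0.56 0 0 0 0",
)

```text
time_s: 7.55
eef_pos: [0.5976, 0.2731, 0.0298]
ee_rot: [1.052, 2.96, -0.0]
ft_force: [0.0, -0.2, -0.5]
gripper_width: 0.0512
gripper_force: 0.0
```

>>> arm_command(
  motion="0.56 0 0 0.02 0; 0.56 0 0 0 0",
)

```text
time_s: 7.75
eef_pos: [0.5976, 0.2731, 0.0282]
ee_rot: [-1.052, -2.96, 0.0]
ft_force: [0.4, 0.2, -0.4]
gripper_width: 0.0518
gripper_force: 0.0
```

>>> arm_command(
  motion="0.56 0 0 0.02 0; 0.56 0 0 0 0",
)

```text
time_s: 7.95
eef_pos: [0.5976, 0.273, 0.0267]
ee_rot: [-1.052, -2.96, 0.0]
ft_force: [-0.2, -0.6, -0.5]
gripper_width: 0.0512
gripper_force: 0.0
```

>>> arm_command(
  motion="0.56 0 0 0.02 0; 0.56 0 0 0 0",
)

```text
time_s: 8.15
eef_pos: [0.5975, 0.2731, 0.0252]
ee_rot: [-1.052, -2.96, 0.0]
ft_force: [-0.5, -0.4, -0.0]
gripper_width: 0.0515
gripper_force: 0.0
```

>>> arm_command(
  motion="0.56 0 0 0.02 0; 0.56 0 0 0 0",
)

```text
time_s: 8.35
eef_pos: [0.5975, 0.2731, 0.0237]
ee_rot: [-1.052, -2.96, 0.0]
ft_force: [0.5, -0.0, 0.9]
gripper_width: 0.0514
gripper_force: 0.0
```

>>> arm_command(
  motion="0.56 0 0 0.02 0; 0.56 0 0 0 0",
)

```text
time_s: 8.55
eef_pos: [0.5975, 0.2731, 0.0222]
ee_rot: [-1.052, -2.96, 0.0]
ft_force: [-0.4, -0.1, -0.1]
gripper_width: 0.0509
gripper_force: 0.0
```

Run:
```python
from h import *
c=imaging.read_camera("side");cv2.imwrite("pics/t1.png",cv2.cvtColor(cv2.convertScaleAbs(cv2.resize(c["frame"][230:330,205:335],None,fx=6,fy=6,interpolation=2),alpha=1.6),4))
print(env.observe()["ft_force"])
```

```text
[ 0.72640337 -0.06882985 -0.97656457]
```

>>> arm_command(
  motion="0.56 0 0 0.02 0; 0.56 0 0 0 0",
)

```text
time_s: 8.8
eef_pos: [0.5975, 0.2731, 0.0207]
ee_rot: [-1.052, -2.96, 0.0]
ft_force: [-0.4, 0.1, -0.5]
gripper_width: 0.0512
gripper_force: 0.0
```

>>> arm_command(
  motion="0.56 0 0 0.02 0; 0.56 0 0 0 0",
)

```text
time_s: 9.0
eef_pos: [0.5975, 0.2731, 0.0192]
ee_rot: [-1.052, -2.96, 0.0]
ft_force: [0.5, -0.3, -0.2]
gripper_width: 0.0514
gripper_force: 0.0
```

>>> arm_command(
  motion="0.56 0 0 0.02 0; 0.56 0 0 0 0",
)

```text
time_s: 9.2
eef_pos: [0.5976, 0.2732, 0.0178]
ee_rot: [-1.052, -2.96, 0.0]
ft_force: [-0.2, -0.3, -0.6]
gripper_width: 0.0517
gripper_force: 0.0
```

Run:
```python
from h import *
s=env.observe();M=R.from_rotvec(s["ee_rot"]).as_matrix();p=np.array(s["eef_pos"])
c=imaging.read_camera("side");o=(205,230)
im=cv2.resize(c["frame"][230:330,205:335],None,fx=6,fy=6,interpolation=cv2.INTER_CUBIC)
im=cv2.cvtColor(cv2.convertScaleAbs(im,alpha=1.6),4)
for dz,col in((0,(0,0,255)),(.03,(0,255,0)),(.045,(255,0,0))):
    for a in (proj(c,[p+[0,0,dz]+M[:,1]*.026*k for k in(-1,0,1)])-o+.5)*6: cv2.circle(im,tuple(int(v) for v in a),3,col,-1)
cv2.imwrite("pics/g3.png",im)
```

```text
(no output)
```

View pics/g3.png

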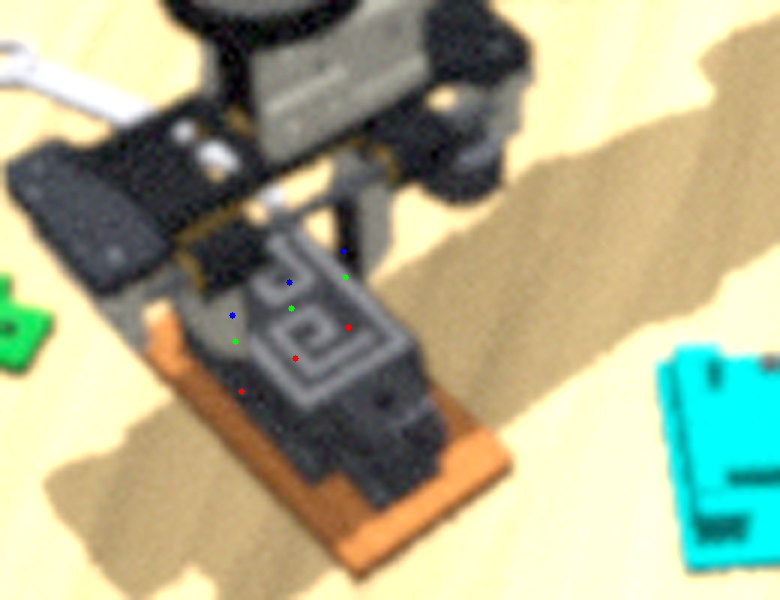

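The left finger's lower end is near (235,355) and the right one's near (360,275). Both are just above the plate's edge, which puts the tips about 30–38 mm above the reported TCP. I'll keep feeling downward.

>>> arm_command(
  motion="0.56 0 0 0.02 0; 0.56 0 0 0 0",
)

```text
time_s: 9.45
eef_pos: [0.5978, 0.2732, 0.0176]
ee_rot: [1.052, 2.959, -0.0]
ft_force: [-3.1, -2.0, 10.5]
gripper_width: 0.0513
gripper_force: 5.2
```

>>> arm_command(
  motion="0.56 0 0 0.02 0; 0.56 0 0 0 0",
)

```text
time_s: 9.65
eef_pos: [0.5979, 0.2733, 0.0174]
ee_rot: [1.052, 2.959, -0.0]
ft_force: [-7.1, -5.3, 22.0]
gripper_width: 0.051
gripper_force: 11.5
```

>>> arm_command(
  motion="0.56 0 0 0.02 0; 0.56 0 0 0 0",
)

```text
time_s: 9.85
eef_pos: [0.5979, 0.2733, 0.0172]
ee_rot: [1.051, 2.958, -0.0]
ft_force: [-10.6, -9.1, 34.4]
gripper_width: 0.0513
gripper_force: 17.5
```

Contact came at reported z = 0.0177, so the real tip is about 34.5 mm above the reported TCP. I'll back off, open, go down beside the top plate only, and grip.

>>> arm_command(
  motion="0.56 0 0 -0.13 0; 0.56 0 0 0 0; 0.8 0 0 0 0; 0.8 0 0 0 0; 0.8 0 0 0 0; 0.8 0 0 0 0",
)

```text
time_s: 10.45
eef_pos: [0.5974, 0.2731, 0.0227]
ee_rot: [-1.052, -2.96, 0.001]
ft_force: [-0.0, -0.5, 0.9]
gripper_width: 0.0729
gripper_force: 0.0
```

```bash
python3 go.py .5977 .2732 .0102 50.9
```

```text
t 10.4 pos [0.5974 0.2731 0.0227] yawY 50.87 q [-0.07  0.77 -0.71  1.61  0.57  0.98 -0.08]
world turn deg 0.03 -> tool turn units -0.001 ; mm shift tool [-0.1  0.3 12.5] units [-0.002  0.004  0.166]
```

>>> arm_command(
  motion="0.8 0 0 0.1 0; 0.8 0 0 0.066 0; 0.8 0 0 0 0; 0.8 0 0 0 0; 0.6 0 0 0 0; 0.5 0 0 0 0; 0.5 0 0 0 0; 0.5 0 0 0 0; 0.5 0 0 0 0; 0.5 0 0 0 0",
  grip_force=20,
)

```text
time_s: 11.45
eef_pos: [0.5978, 0.2733, 0.0109]
ee_rot: [1.052, 2.96, 0.0]
ft_force: [0.4, -0.3, 2.3]
gripper_width: 0.0557
gripper_force: 20.0
```

>>> arm_command(
  motion="0.45 0 0 -0.05 0; 0.45 0 0 -0.15 0; 0.45 0 0 -0.3 0; 0.45 0 0 -0.4 0; 0.45 0 0 -0.3 0; 0.45 0 0 0 0; 0.45 0 0 0 0",
)

```text
time_s: 12.15
eef_pos: [0.5976, 0.273, 0.1009]
ee_rot: [1.052, 2.96, -0.0]
ft_force: [-0.9, -0.7, -2.2]
gripper_width: 0.0555
gripper_force: 20.0
```

```bash
python3 go.py .5977 .2732 .1 103.3;  python3 - <<'E'
from h import *
a=imaging.read_camera("side")
cv2.imwrite("pics/l1.png",cv2.cvtColor(a["frame"],4))
# numeric: white pattern near pallet now? vs held plate
h=cv2.cvtColor(crop(a,222,220,80,110),cv2.COLOR_RGB2HSV).astype(int); m=((h[...,2]>90)&(h[...,1]<75)).astype(np.uint8)
n,l,s,c=cv2.connectedComponentsWithStats(m)
for i in np.argsort(-s[1:,4])[:6]+1: print(s[i][:4]/4+[222,220,0,0],s[i,4]/16)
E
```

```text
t 12.2 pos [0.5976 0.273  0.1009] yawY 50.87 q [-0.05  0.69 -0.75  1.55  0.51  1.11 -0.03]
world turn deg 52.43 -> tool turn units -1.830 ; mm shift tool [0.1 0.2 0.9] units [0.001 0.003 0.012]
[281.  220.   21.    9.5] 156.75
[272.5  231.25  17.    25.  ] 82.6875
[261.   233.75  12.75  27.25] 61.8125
[233.5  269.25  17.    23.75] 57.0
[222.   250.75  21.    13.25] 47.875
[295.75 313.25   6.25  16.75] 43.8125
```

Run:
```python
from h import *
np.set_printoptions(precision=4,suppress=True)
T=imaging.read_camera("top");f=cv2.cvtColor(cv2.imread("pics/top0.png"),4)
Sf=cv2.cvtColor(cv2.imread("pics/side0.png"),4); S=imaging.read_camera("side")
def fit(cam,im,o,yaw,ch,zz,Xs,W):
    x=np.array([np.cos(yaw),np.sin(yaw)]);y=np.array([-x[1],x[0]]); w=np.linspace(-W,W,401); out=[]
    g=im.astype(np.float32)[...,ch]
    for X in Xs:
        r=proj(cam,[[*(o+X*x+k*y),zz] for k in w]).astype(np.float32)
        v=cv2.remap(g,r[:,0][None],r[:,1][None],cv2.INTER_CUBIC)[0]; d=np.gradient(v)
        a,b=w[np.argmax(d)],w[np.argmin(d)]; out.append([X,a,b,(a+b)/2,b-a])
    return np.array(out)
o=np.array([.5927,-.0239]);yaw=np.radians(13.29)
r=fit(T,f,o,yaw,0,.02,np.linspace(-.035,.04,12),.035); print("rail top"); print(r)
p=np.polyfit(r[:,0],np.median(r[:,3:4],1),1); print("slope deg %.2f offset mm %.2f"%(np.degrees(p[0]),p[1]*1e3))
r=fit(S,Sf,o,yaw,0,.02,np.linspace(-.02,.03,6),.035); print("rail side");print(r)
x=np.array([np.cos(yaw),np.sin(yaw)])
w=np.linspace(-.12,.1,441)
rr=proj(T,[[*(o+k*x),.02] for k in w]).astype(np.float32); v=cv2.remap(f.astype(np.float32)[...,0],rr[:,0][None],rr[:,1][None],cv2.INTER_CUBIC)[0]
d=np.gradient(v); i=[j for j in range(2,439) if abs(d[j])>1 and abs(d[j])==max(abs(d[j-2:j+3]))]; print(np.c_[w[i]*1e3,d[i]])
```

```text
rail top
[[-0.035  -0.0182  0.0156 -0.0013  0.0338]
 [-0.0282 -0.0175  0.0149 -0.0013  0.0324]
 [-0.0214 -0.0189  0.0156 -0.0017  0.0345]
 [-0.0145 -0.0177  0.0158 -0.001   0.0334]
 [-0.0077 -0.0182  0.0144 -0.0019  0.0326]
 [-0.0009 -0.018   0.0152 -0.0014  0.0333]
 [ 0.0059 -0.018   0.0151 -0.0015  0.0331]
 [ 0.0127 -0.0182  0.0156 -0.0013  0.0338]
 [ 0.0195 -0.0177  0.0154 -0.0011  0.0331]
 [ 0.0264 -0.0347  0.0154 -0.0096  0.0501]
 [ 0.0332 -0.0182  0.0158 -0.0012  0.034 ]
 [ 0.04   -0.0172  0.0159 -0.0006  0.0331]]
slope deg -1.36 offset mm -1.94
rail side
[[-0.02   -0.0138  0.02    0.0031  0.0338]
 [-0.01   -0.0142  0.0198  0.0028  0.034 ]
 [ 0.     -0.0136  0.0194  0.0029  0.0331]
 [ 0.01   -0.014   0.0198  0.0029  0.0338]
 [ 0.02   -0.0144  0.0236  0.0046  0.038 ]
 [ 0.03   -0.0194 -0.0284 -0.0239 -0.0089]]
[[-101.5      -5.2039]
 [ -98.       -8.2039]
 [ -93.5       8.3396]
 [ -79.5      -3.4956]
 [ -75.5       3.9133]
 [ -71.       -1.9347]
 [ -67.        4.105 ]
 [ -62.5      -7.0115]
 [ -59.        4.6388]
 [ -44.5      -3.9828]
 [ -40.5       4.1904]
 [  59.       -5.8759]
 [  63.        5.2588]]
```

>>> arm_command(
  motion="0.45 0 0 0 -0.27; 0.45 0 0 0 -0.27; 0.45 0 0 0 -0.27; 0.45 0 0 0 -0.27; 0.45 0 0 0 -0.27; 0.45 0 0 0 -0.27; 0.45 0 0 0 -0.21; 0.45 0 0 0 0; 0.45 0 0 0 0",
)

```text
time_s: 13.2
eef_pos: [0.5972, 0.2729, 0.0998]
ee_rot: [0.359, -3.12, 0.0]
ft_force: [-0.6, -0.1, -3.4]
gripper_width: 0.0557
gripper_force: 20.0
```

```bash
python3 go.py .6251 -.0176 .05 103.4
```

```text
t 13.2 pos [0.5972 0.2729 0.0998] yawY 103.12 q [ 0.05  0.77 -0.96  1.54  0.66  1.19  0.77]
world turn deg 0.28 -> tool turn units -0.010 ; mm shift tool [  38.7 -289.2   49.8] units [ 0.516 -3.856  0.664]
```

>>> arm_command(
  motion="0.45 0.04 -0.3 0 -0.01; 0.45 0.065 -0.48 0 0; 0.45 0.065 -0.48 0 0; 0.45 0.065 -0.48 0 0; 0.45 0.065 -0.48 0 0; 0.45 0.065 -0.48 0 0; 0.45 0.06 -0.48 0.1 0; 0.45 0.05 -0.4 0.2 0; 0.45 0.04 -0.27 0.2 0; 0.45 0 0 0.1 0; 0.45 0 0 0 0; 0.45 0 0 0 0",
)

```text
time_s: 14.4
eef_pos: [0.6276, -0.0146, 0.0559]
ee_rot: [-0.374, 3.119, 0.002]
ft_force: [-0.5, 0.5, -2.9]
gripper_width: 0.0557
gripper_force: 20.0
```

```bash
python3 go.py .6251 -.0176 .03 103.4;  python3 - <<'E'
from h import *
a=imaging.read_camera("side");b=imaging.read_camera("top")
A=cv2.resize(a["frame"][160:250,235:335],(600,540),interpolation=2)
cv2.imwrite("pics/l2.png",cv2.cvtColor(cv2.convertScaleAbs(A,alpha=1.3),4)); cv2.imwrite("pics/l2t.png",cv2.cvtColor(b["frame"],4))
print(env.observe()["ft_force"])
E
```

```text
t 14.4 pos [ 0.6276 -0.0146  0.0559] yawY 103.67 q [ 0.53  0.78 -0.97  1.66  0.71  1.09  1.16]
world turn deg -0.27 -> tool turn units 0.009 ; mm shift tool [ 3.2 -2.4 25.9] units [ 0.043 -0.032  0.345]
[-0.3998406  -0.87596401 -2.86194219]
```

>>> arm_command(
  motion="0.45 0.043 -0.032 0.2 0.009; 0.45 0 0 0.2 0; 0.45 0 0 0.15 0; 0.45 0 0 0 0; 0.45 0 0 0 0; 0.45 0 0 0 0",
)

```text
time_s: 15.1
eef_pos: [0.6256, -0.0194, 0.0149]
ee_rot: [-0.365, 3.12, 0.0]
ft_force: [-0.3, 0.1, -3.0]
gripper_width: 0.0559
gripper_force: 20.0
```

```bash
python3 go.py .6251 -.0176 .005 103.4;  python3 - <<'E'
from h import *
a=imaging.read_camera("side");b=imaging.read_camera("top")
A=cv2.resize(a["frame"][175:245,245:335],(720,560),interpolation=2)
cv2.imwrite("pics/l3.png",cv2.cvtColor(cv2.convertScaleAbs(A,alpha=1.2),4)); cv2.imwrite("pics/l3t.png",cv2.cvtColor(b["frame"],4))
print(env.observe()["ft_force"])
E
```

```text
t 15.1 pos [ 0.6256 -0.0194  0.0149] yawY 103.33 q [ 0.52  0.82 -0.93  1.69  0.76  1.03  1.13]
world turn deg 0.07 -> tool turn units -0.002 ; mm shift tool [0.1 1.9 9.9] units [0.002 0.025 0.132]
[-1.43073942  0.47223242 -2.35470643]
```

View pics/l3.png

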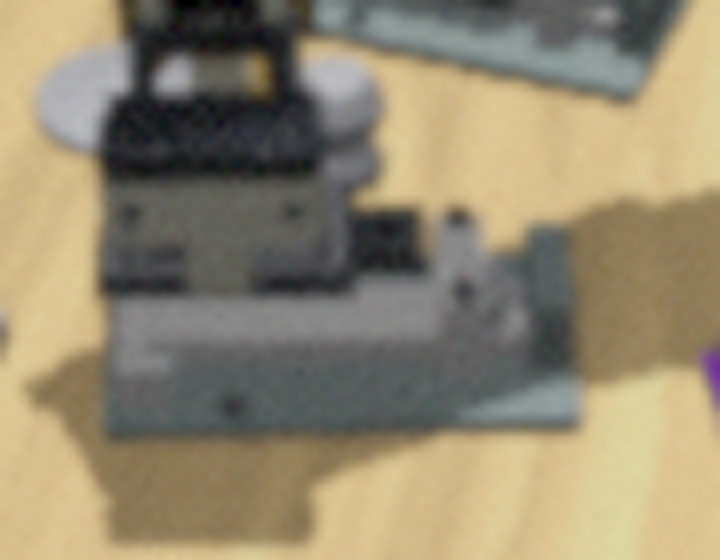

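The side crop shows the plate level above the rail. Its body edge runs from x = 105 to 352 at y = 293, the nose ends at x ≈ 422, and the keeper post starts at x ≈ 440, leaving about 7 mm before the keeper. Next I'll work out the lateral offset relative to the rail in the same camera.

Run:
```python
from h import *
np.set_printoptions(precision=4,suppress=True)
S=imaging.read_camera("side"); s=env.observe(); p=s["eef_pos"]
o=np.array([.5927,-.0239]);a=np.radians(13.3);x=np.array([np.cos(a),np.sin(a)]);y=np.array([-x[1],x[0]])
J=lambda P:np.c_[(P[:,:2]-o)@x,(P[:,:2]-o)@y]*1e3
g=S["frame"].astype(np.float32).min(2)
print("tcp in jig",J(np.array([p])))
for X in(0.0,.015,.03,.045,.06):   # near lower body edge: scan down image column
    r=proj(S,[[*(o+X*x+.028*y),.046]])[0]; rows=np.linspace(r[1]-8,r[1]+8,161).astype(np.float32)
    v=cv2.remap(g,np.full((1,161),r[0],np.float32),rows[None],cv2.INTER_CUBIC)[0]; d=np.gradient(v); i=np.argmax(d)
    print("pred row %.1f"%r[1],"seen %.1f"%rows[i],"at z.046:",J(plane(S,[[r[0],rows[i]]],.046)))
q=(np.array([[422,245],[105,286],[352,286],[440,290]])/8-.5+[245,175])
for z in(.046,.056,.03): print(z,J(plane(S,q,z))[:,0])
```

```text
tcp in jig [[33.0736 -3.3619]]
pred row 211.9 seen 211.1 at z.046: [[-0.0279 24.2971]]
pred row 212.0 seen 211.8 at z.046: [[15.0029 27.0763]]
pred row 212.1 seen 211.8 at z.046: [[30.0191 26.6142]]
pred row 212.1 seen 211.7 at z.046: [[45.0452 26.1519]]
pred row 212.2 seen 211.8 at z.046: [[60.0649 26.1522]]
0.046 [-41.3623  74.6737 -15.063  -46.9253]
0.056 [-40.7737  73.587  -14.8541 -46.2564]
0.03 [-42.304   76.4124 -15.3972 -47.9954]
```

Estimates: the plate is 2–4 mm to the -y side of the rail axis, and lengthwise it is placed as planned. I'll correct by 3.3 mm and lower until the tail meets the ledge.

>>> arm_command(
  motion="0.45 0 0.044 0 0; 0.45 0 0 0.1 0; 0.45 0 0 0.08 0; 0.45 0 0 0.04 0; 0.45 0 0 0 0; 0.45 0 0 0 0; 0.45 0 0 0 0",
)

```text
time_s: 15.95
eef_pos: [0.6247, -0.0164, -0.0019]
ee_rot: [-0.364, 3.12, 0.0]
ft_force: [0.2, -0.3, -3.7]
gripper_width: 0.0553
gripper_force: 20.0
```

```bash
cat > j.py <<'E'
from h import *
s=env.observe();p=s["eef_pos"];o=np.array([.5927,-.0239]);a=np.radians(13.3);x=np.array([np.cos(a),np.sin(a)]);y=np.array([-x[1],x[0]])
f=s["ft_force"];print("t",s["time_s"],"jig xyz mm",((p[:2]-o)@x*1e3).round(2),((p[:2]-o)@y*1e3).round(2),(p[2]*1e3).round(2),"F jig",(f[:2]@x).round(1),(f[:2]@y).round(1),f[2].round(1),"tau",np.round(s["wrist_torque"],2),"w",s["gripper_width"].round(4))
M=R.from_rotvec(s["ee_rot"]).as_matrix();print("yaw",np.degrees(np.arctan2(M[1,1],M[0,1])).round(2))
E
python3 j.py
```

```text
Traceback (most recent call last):
  File "j.py", line 3, in <module>
    f=s["ft_force"];print("t",s["time_s"],"jig xyz mm",((p[:2]-o)@x*1e3).round(2),((p[:2]-o)@y*1e3).round(2),(p[2]*1e3).round(2),"F jig",(f[:2]@x).round(1),(f[:2]@y).round(1),f[2].round(1),"tau",np.round(s["wrist_torque"],2),"w",s["gripper_width"].round(4))
                                                                                                                                                                                                                                     ^^^^^^^^^^^^^^^^^^^^^^^^
AttributeError: 'float' object has no attribute 'round'
```

Fine so far, with no contact yet. Small steps down now.

>>> arm_command(
  motion="0.45 0 0 0.014 0; 0.45 0 0 0 0; 0.45 0 0 0 0",
)

```text
time_s: 16.25
eef_pos: [0.6245, -0.0165, -0.003]
ee_rot: [-0.365, 3.12, -0.0]
ft_force: [1.0, 0.4, -4.0]
gripper_width: 0.0556
gripper_force: 20.0
```

>>> arm_command(
  motion="0.45 0 0 0.014 0; 0.45 0 0 0 0; 0.45 0 0 0 0",
)

```text
time_s: 16.55
eef_pos: [0.6244, -0.0165, -0.0042]
ee_rot: [0.365, -3.12, 0.0]
ft_force: [-0.5, -0.8, -3.4]
gripper_width: 0.0558
gripper_force: 20.0
```

>>> arm_command(
  motion="0.45 0 0 0.014 0; 0.45 0 0 0 0; 0.45 0 0 0 0",
)

```text
time_s: 16.85
eef_pos: [0.6244, -0.0164, -0.005]
ee_rot: [0.365, -3.12, 0.0]
ft_force: [-2.4, -1.2, 0.7]
gripper_width: 0.0556
gripper_force: 20.0
```

```bash
sed -i 's/s\["gripper_width"\].round(4)/s["gripper_width"]/' j.py; python3 j.py
```

```text
t 16.85 jig xyz mm 32.59 -0.04 -5.03 F jig -2.6 -0.6 0.7 tau [ 0.03  0.12 -0.04] w 0.055627670188721126
yaw 103.33
```

Ledge contact came at z ≈ -4.4 mm, as predicted. A little lower to tip the nose down.

>>> arm_command(
  motion="0.45 0 0 0.012 0; 0.45 0 0 0 0; 0.45 0 0 0 0",
)

```text
time_s: 17.15
eef_pos: [0.6243, -0.0165, -0.0061]
ee_rot: [0.365, -3.12, 0.0]
ft_force: [-2.6, -0.4, 0.8]
gripper_width: 0.0556
gripper_force: 20.0
```

```bash
python3 j.py
python3 - <<'E'
from h import *
S=imaging.read_camera("side");np.save("pics/side_a.npy",S["frame"])
g=S["frame"].astype(np.float32).min(2)
o=np.array([.5927,-.0239]);a=np.radians(13.3);x=np.array([np.cos(a),np.sin(a)]);y=np.array([-x[1],x[0]])
# upper edge of the near tongue face / body lower edge rows along plate
for X,Y in((-.034,.015),(-.028,.015),(-.02,.015),(.045,.028),(.065,.028)):
    r=proj(S,[[*(o+X*x+Y*y),.026]])[0]; rows=np.arange(r[1]-10,r[1]+8,1,dtype=np.float32)
    print(X,r.round(1),cv2.remap(g,np.full((1,len(rows)),r[0],np.float32),rows[None],1)[0].astype(int))
E
```

```text
t 17.15 jig xyz mm 32.46 -0.07 -6.07 F jig -2.6 0.2 0.8 tau [-0.03  0.35  0.04] w 0.0555725740348851
yaw 103.33
-0.034 [294.9 214.3] [120 113  98  74  51  41  36  33  35  32  31  50  71  79  76  75  73  71]
-0.028 [292.9 214.3] [121 121 110  84  49  28  24  28  30  33  34  51  74  82  80  74  72  72]
-0.02 [290.2 214.4] [124 120 108  82  55  39  36  38  38  34  38  60  81  81  75  73  74  72]
0.045 [268.  217.5] [76 75 73 73 73 68 67 67 59 53 58 69 77 75 74 73 71 73]
0.065 [261.1 217.6] [ 58  55  61  64  64  61  57  52  40  44  72  97 109 103  88  81  80  78]
```

>>> arm_command(
  motion="0.45 0.04 0 0 0; 0.45 0.04 0 0 0; 0.45 0.04 0 0 0; 0.45 0 0 0 0; 0.45 0 0 0 0",
)

```text
time_s: 17.7
eef_pos: [0.6153, -0.0187, -0.0062]
ee_rot: [0.364, -3.12, 0.0]
ft_force: [-1.1, 0.5, -2.0]
gripper_width: 0.0561
gripper_force: 20.0
```

```bash
python3 j.py
```

```text
t 17.7 jig xyz mm 23.18 -0.19 -6.23 F jig -1.0 0.7 -2.0 tau [ 0.06 -0.06  0.04] w 0.056141543933806194
yaw 103.33
```

The nose is about 4 mm under the keeper with no resistance. On towards the stop.

>>> arm_command(
  motion="0.45 0.04 0 0 0; 0.45 0.03 0 0 0; 0.45 0 0 0 0; 0.45 0 0 0 0",
)

```text
time_s: 18.1
eef_pos: [0.6116, -0.0195, -0.0057]
ee_rot: [-0.364, 3.118, 0.001]
ft_force: [4.7, 2.1, -3.3]
gripper_width: 0.0556
gripper_force: 20.0
```

>>> arm_command(
  motion="0.45 0.03 0 0 0; 0.45 0 0 0 0; 0.45 0 0 0 0",
)

```text
time_s: 18.4
eef_pos: [0.6096, -0.0199, -0.0057]
ee_rot: [-0.364, 3.118, 0.001]
ft_force: [5.4, 1.1, -2.9]
gripper_width: 0.0556
gripper_force: 20.0
```

```bash
python3 j.py
```

```text
t 18.4 jig xyz mm 17.36 -0.03 -5.67 F jig 5.5 -0.2 -2.9 tau [ 0.41 -1.5   0.02] w 0.05557118527135526
yaw 103.33
```

The stop is met, with about 5 N from the spring. I'll push in to roughly 7.5 mm of travel.

>>> arm_command(
  motion="0.45 0.03 0 0 0; 0.45 0.03 0 0 0; 0.45 0 0 0 0; 0.45 0 0 0 0",
)

```text
time_s: 18.8
eef_pos: [0.6059, -0.0209, -0.0054]
ee_rot: [-0.364, 3.117, 0.001]
ft_force: [7.9, 1.6, -3.1]
gripper_width: 0.0557
gripper_force: 20.0
```

```bash
python3 j.py
```

```text
t 18.8 jig xyz mm 13.51 -0.07 -5.42 F jig 8.1 -0.3 -3.1 tau [ 0.46 -1.84  0.02] w 0.05570091953632116
yaw 103.32
```

>>> arm_command(
  motion="0.45 0.026 0 0 0; 0.45 0 0 0 0; 0.45 0 0 0 0",
)

```text
time_s: 19.1
eef_pos: [0.6042, -0.0213, -0.0054]
ee_rot: [-0.364, 3.117, 0.001]
ft_force: [7.4, 2.0, -2.8]
gripper_width: 0.0556
gripper_force: 20.0
```

```bash
python3 j.py
```

```text
t 19.1 jig xyz mm 11.82 -0.08 -5.35 F jig 7.7 0.2 -2.8 tau [ 0.47 -1.99  0.08] w 0.05558649939096116
yaw 103.33
```

>>> arm_command(
  motion="0.45 0 0 0.02 0; 0.45 0 0 0.02 0; 0.45 0 0 0 0; 0.45 0 0 0 0",
)

```text
time_s: 19.5
eef_pos: [0.6045, -0.0211, -0.0081]
ee_rot: [-0.364, 3.116, 0.001]
ft_force: [7.6, 1.4, -1.5]
gripper_width: 0.056
gripper_force: 20.0
```

```bash
python3 j.py
```

```text
t 19.5 jig xyz mm 12.08 0.0 -8.09 F jig 7.7 -0.4 -1.5 tau [ 0.43 -1.82  0.08] w 0.05596286265053364
yaw 103.33
```

>>> arm_command(
  motion="0.45 0 0 0.02 0; 0.45 0 0 0 0; 0.45 0 0 0 0",
)

```text
time_s: 19.8
eef_pos: [0.6044, -0.021, -0.0096]
ee_rot: [-0.364, 3.116, 0.001]
ft_force: [7.7, 1.9, -1.0]
gripper_width: 0.0556
gripper_force: 20.0
```

```bash
python3 j.py
```

```text
t 19.8 jig xyz mm 12.07 0.08 -9.59 F jig 7.9 0.1 -1.0 tau [ 0.45 -1.74  0.05] w 0.05562998833060906
yaw 103.33
```

>>> arm_command(
  motion="0.45 0 0 0.02 0; 0.45 0 0 0 0; 0.45 0 0 0 0",
)

```text
time_s: 20.1
eef_pos: [0.6045, -0.0209, -0.011]
ee_rot: [-0.364, 3.116, 0.001]
ft_force: [8.0, 1.7, -1.9]
gripper_width: 0.0555
gripper_force: 20.0
```

>>> arm_command(
  motion="0.45 0 0 0.016 0; 0.45 0 0 0 0; 0.45 0 0 0 0",
)

```text
time_s: 20.4
eef_pos: [0.6045, -0.021, -0.0112]
ee_rot: [-0.364, 3.116, 0.0]
ft_force: [3.2, 0.4, 9.9]
gripper_width: 0.0554
gripper_force: 20.0
```

```bash
python3 j.py
```

```text
t 20.4 jig xyz mm 12.2 0.12 -11.18 F jig 3.2 -0.4 9.9 tau [ 0.15 -0.9   0.06] w 0.055390045754880886
yaw 103.33
```

The plate seats on the rail exactly at the predicted height, z = -11.1 mm. Releasing, then lifting clear and checking.

>>> arm_command(
  motion="0.45 -0.02 0 -0.01 0; 0.45 -0.01 0 0 0; 0.55 0 0 0 0; 0.65 0 0 0 0; 0.8 0 0 0 0; 0.85 0 0 0 0; 0.85 0 0 0 0; 0.85 0 0 0 0",
)

```text
time_s: 21.2
eef_pos: [0.604, -0.0214, -0.0127]
ee_rot: [0.364, -3.12, 0.0]
ft_force: [0.3, -0.4, 0.2]
gripper_width: 0.0776
gripper_force: 0.0
```

>>> arm_command(
  motion="0.85 0 0 -0.1 0; 0.85 0 0 -0.2 0; 0.85 0 0 -0.5 0; 0.85 0 0 -0.6 0; 0.85 0 0 -0.6 0; 0.85 0 0 0 0; 0.85 0 0 0 0",
)

```text
time_s: 21.9
eef_pos: [0.6052, -0.0211, 0.1397]
ee_rot: [-0.364, 3.117, -0.001]
ft_force: [-0.4, -0.2, -0.9]
gripper_width: 0.0781
gripper_force: 0.0
```

```bash
python3 j.py
python3 - <<'E'
from h import *
S=imaging.read_camera("side");s=S["frame"];cv2.imwrite("pics/f_side.png",cv2.cvtColor(s,4))
o=np.array([.5927,-.0239]);a=np.radians(13.3);x=np.array([np.cos(a),np.sin(a)]);y=np.array([-x[1],x[0]])
J=lambda P:np.c_[(P[:,:2]-o)@x,(P[:,:2]-o)@y]*1e3
b=(245,178,90,70);h=cv2.cvtColor(crop(S,*b),cv2.COLOR_RGB2HSV).astype(int)
print("V pct",np.percentile(h[...,2],[5,50,95]))
g=s.astype(np.float32).min(2)
for X in(-.03,-.02,0,.02,.04,.05,.057):
    w=np.linspace(-.04,.045,35);r=proj(S,[[*(o+X*x+(k+.003)*y),.03] for k in w]).astype(np.float32)
    print(X,cv2.remap(g,r[:,0][None],r[:,1][None],1)[0].astype(int))
E
```

```text
t 21.9 jig xyz mm 12.78 -0.09 139.69 F jig -0.4 -0.1 -0.9 tau [ 0.1  -0.17  0.09] w 0.07814370944536637
yaw 103.32
V pct [ 63. 149. 181.]
-0.03 [120 119 120 121 118 114 107  98  90  83  76  70  68  66  66  65  63  63
  62  63  64  65  66  64  62  57  52  43  37  36  41  51  57  61  66]
-0.02 [124 123 121 119 115 110  99  88  76  67  65  65  68  70  70  71  71  71
  70  69  69  64  58  61  65  60  54  47  40  35  39  50  57  63  66]
0 [116 115 115 111 102  91  77  64  54  47  44  46  52  55  56  56  55  54
  52  57  63  66  67  69  70  66  59  48  40  35  37  43  52  60  65]
0.02 [117 116 114 108 101  92  82  74  66  64  65  67  70  72  74  73  70  65
  60  51  43  45  48  56  59  57  52  44  39  34  39  46  54  62  65]
0.04 [114 111 108 101  93  84  75  70  67  65  64  63  62  59  57  57  57  55
  53  51  51  55  57  59  61  62  56  48  40  32  37  43  54  62  65]
0.05 [117 116 114 108 101  91  81  74  67  64  62  60  59  60  60  59  59  60
  61  62  62  61  62  65  65  64  57  48  45  45  55  66  75  80  79]
0.057 [126 135 145 147 146 137 127 121 115 111 106 105 105 104 104 103 102  98
  95  90  85  82  80  78  76  73  69  66  67  70  84  95 101 100  94]
```

Released and clear. I'll move the arm aside so the top camera can compare this jig with the already loaded one.

>>> arm_command(
  motion="0.85 0 0 -0.3 0; 0.85 0.2 -0.4 -0.2 0; 0.85 0.2 -0.5 0 0; 0.85 0.2 -0.5 0 0; 0.85 0.2 -0.5 0 0; 0.85 0.2 -0.5 0 0; 0.85 0.2 -0.5 0 0; 0.85 0.2 -0.5 0 0; 0.85 0.2 -0.5 0 0; 0.85 0.1 -0.5 0 0; 0.85 0 -0.3 0 0; 0.85 0 0 0 0",
)

```text
time_s: 23.15
eef_pos: [0.5598, -0.3979, 0.1724]
ee_rot: [0.355, -3.119, -0.001]
ft_force: [-0.8, 0.3, -0.3]
gripper_width: 0.078
gripper_force: 0.0
```

```bash
cat > chk.py <<'E'
from h import *
np.set_printoptions(precision=4,suppress=True,linewidth=160)
T=imaging.read_camera("top");S=imaging.read_camera("side")
for n,c in(("top",T),("side",S)): cv2.imwrite(f"pics/end_{n}.png",cv2.cvtColor(c["frame"],4))
def patt(c,box,lo,z):
    h=cv2.cvtColor(crop(c,*box),cv2.COLOR_RGB2HSV).astype(int); q,a=quad((h[...,2]>lo)&(h[...,1]<60)&(h[...,2]<999)); return q
def base(box):
    h=cv2.cvtColor(crop(T,*box),cv2.COLOR_RGB2HSV).astype(int)
    m=((h[...,1]<70)|((h[...,0]>70)&(h[...,0]<110))).astype(np.uint8);m=cv2.morphologyEx(m,cv2.MORPH_OPEN,np.ones((25,25)))
    k=max(cv2.findContours(m,0,1)[0],key=cv2.contourArea); P=plane(T,full(cv2.boxPoints(cv2.minAreaRect(k)),*box[:2]),.008)
    e=np.roll(P,-1,0)-P;l=e[np.argmax(np.linalg.norm(e,axis=1))][:2];x=l/np.linalg.norm(l);x=x if x[0]>0 else -x
    return P.mean(0)[:2]+.01*x,x,np.linalg.norm(e,axis=1)[:2]
for n,box in(("mine",(258,172,76,76)),("loaded",(345,172,65,76))):
    o,x,L=base(box);print(n,o,np.degrees(np.arctan2(x[1],x[0])),L)
    for c,cn in((T,"top"),(S,"side")):
        w=np.arange(-.105,.085,.003); y=np.array([-x[1],x[0]])
        for Y in((-.012,.0,.012) if cn=="top" else (0.003,)):
            r=proj(c,[[*(o+k*x+Y*y),.03] for k in w]).astype(np.float32)
            print(cn,Y,cv2.remap(c["frame"].astype(np.float32).min(2),r[:,0][None],r[:,1][None],1)[0].astype(int))
E
python3 chk.py
```

```text
mine [ 0.5927 -0.0242] 13.100678081922993 [0.1055 0.1795]
top -0.012 [ 78  78  68  46  74  88  89  89  90  80  98 121 124 124  97 112 123 124 125 123 102  67  59  54  54  81 101  63  71 111  71  52  51  51  52  53  53  53  52
  51  55  81 109  94 101  98  91  90 101 103 110  79  67  94  95  97 121 124 119 100  83  81  80  81]
top 0.0 [ 80  71  69  47  80  91  91  89  87  83 106 122 124 124 100 113 122 123 124 125  91  58  53  53  53  81 103  62  68 116  71  55  79 106  74  64  68 101  89
  58  57  80 107  76  68  80  98  83  58  70 108  80  66  92  85  88 121 123 120 102  83  82  80  80]
top 0.012 [ 83  67  67  48  83  91  91  91  91  79  85 102 109 107 104 120 124 124 124 124  95  61  55  53  52  85 100  62  55 117 115 105  88 101 114 103  91 108  83
  56  51  51  52  52  53  53  53  53  52  69 104  76  66  93  92  96 121 124 121 100  81  80  81  80]
side 0.003 [111 107 109 117 117 114 113 105 104 122 138 143 143 144 138 115 100 117 139 128  91  65  63  69  85 104 104  98 111 116  97  90 101 103  93  89  98 103  88
  73  85 110 118 107 102 112 116 100  91 111 116  98  93 107 121 147
[... 468 characters left out ...]
 54  77 102  77  56  90  79  43  63  98  73  61  63  97 100
  62  53  58 113  77  65  68  91 104  64  65  94  85  66  90  98  92 117 124 124 101  81  81  82  81]
top 0.012 [ 85  62  44  31  71  90  91  89  88  79  72 102  99  95  80  92 121 122 123 124 119  76  56  51  59  71 114  76  61 100 111 102  98  95  98 107 113 117  98
  65  52  51  52  52  50  52  53  51  53  62 107  80  57  94 100  79 119 123 122 103  82  80  80  80]
side 0.003 [ 67  57  49  54  74  96 106 110 110 109 116 127 134 130 124 127 138 132 105  97 110 117 101  78  79  91  94  87  81  86  79  78  84  93  95  95  99 100  94
  87  88  97 100  98  97 102 100  95  93  97 102  99 103 116 132 152 162 162 151 133 119 115 112 111]
```

The profiles along the two jigs match, including at the tail ledge, so the plate is seated like the reference one. Handing in.

```bash
python3 -c "
from plant import env
print(env.job_done())"
```

```text
the job is handed in; nothing more can be done
None
```

The top plate is in the empty jig, nose under the keeper against the sprung stop and tail down inside the ledge; it is released and matches the already loaded jig in the top camera. The job was handed in at about 23 s; I did not re-measure the rest of the stack after lifting the plate off.

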